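# Set the bleed screw of a vacuum manifold

### The job

Set the vacuum bleed on the extraction manifold: turn the winged thumbscrew on its lid clockwise until it seats, then back it off a quarter turn. Finish while still gripping the screw there, holding it steady while the gauge settles, and leave the tube racks and the supply bin where they are.

Things in the scene. Friction and masses are not known exactly. Their poses are not given: they have to be found in the camera images.
- wing (a point): Winged thumbscrew head of the bleed valve: black upright spade, 44 mm long (its x), 10 mm thick with flat parallel faces (y), 24 mm high, on a vertical 8 mm stem, alone at one end of the white lid, near the gauge. Origin on the turning axis at the wing's half height, 55 mm above the lid, 193 mm above the bench. Bare stem for 17 mm below the wing, then a brass nut 23 mm across. It does not rise.
- bleed_screw (a joint): How far the bleed screw is open, rad: 0 = seated (hard stop), growing as it is turned anticlockwise seen from above; pi/2 = a quarter turn open. Starts 2.1 to 4.2 rad open. Turning it takes about 0.05 N m, and it stays where it is left.
- manifold: Vacuum manifold, fixed: glass tank with white lid 114 x 322 mm, top 138 mm above the bench. Origin on the bench under the lid's centre, y along its length. Screw axis at x 0, y -115 mm; gauge at y -208, below the lid's top; ports and clear columns (83 mm above the lid) from y -20 to 130, x +-24, nothing nearer the screw; flask with hose (210 mm high) at y 275, pump at y 475.
- tube_rack: Loose black rack 108 x 208 x 40 mm with capped and open sample tubes standing in it, 115 mm high overall. Origin at the centre of its underside. Leave alone.
- small_rack: Loose grey rack 50 x 92 x 45 mm with four tubes, 115 mm high overall. Origin at the centre of its underside. Leave alone.
- bin: Loose white supply bin 100 x 170 x 75 mm with pens sticking out, 120 mm high overall. Origin at the centre of its underside. Leave alone.

How it is judged:
By the outcome, as a careful person would: the job done as asked, in the order asked, and still so for the second after the job is handed in, while the arm keeps its last pose, push and grip.
It also fails if it takes over 48 s, if anything falls off the work surface, if the arm or the gripper's body presses on something with over 40 N, if the wrist force passes 120 N, or if a joint passes its speed limit or range.

### The arm

A 7-joint arm with a two-finger parallel gripper is mounted at the origin on the work surface. World frame = base frame: x ahead of the robot, y to its left, z up, the work surface at z = 0. Lengths are in m, angles in rad, forces in N, time in s.
With the tool pointing down it reaches from about 0.4 to 0.85 m from the base axis. Payload 4.5 kg.
Tool frame: the origin (TCP) lies between the finger pads; the fingertips stand 14 mm ahead of it and the grasp point (between the pads) lies 5 mm behind it; x points along the fingers, z is the direction in which the jaws open and shut, and the axes are right-handed (so a half turn about x gives the same grasp; the last joint's range is limited). The gripper opens to 88 mm and grips with 3 to 60 N. Pads are 18 mm wide; open, the fingers measure 123 mm over their backs; the gripper's body (75 mm by 187 mm) begins 45 mm behind the grasp point.
Start: joints at [0.034, 0.689, -0.195, 1.565, 0.157, 0.902, -0.215], TCP at [0.625, 0, 0.253] pointing down, gripper open.
Joint ranges: [-3.01, 3.01], [-0.46, 2.08], [-1.47, 1.51], [0.13, 2.56], [-1, 4.14], [0.04, 2.09], [-2.66, 2.66]. Speed limits (rad/s): [2.57, 2.57, 3.14, 3.14, 3.14, 3.14, 3.14].

### API

Orientations are given as a unit quaternion [x, y, z, w].
In Python, from plant import r, cams gives the robot as it stands.
- The arm moves only by the tool apply_moves, never from a script. Its arguments are lists of equal length, an entry for each row: "travel": the shift along the world's x, y, z in cm, a list of three; "roll": the turn about the world's z in degrees; "gripper": the finger opening in cm, from 0 to 8.81. In form: {"travel": [[x, y, z], ...], "roll": [roll, ...], "gripper": [gripper, ...]}. A call has exactly 8 rows; each row is the pose to reach, as a shift and turn from the pose commanded when the call began; what a row does not reach only later rows make up. A row lasts 1/12 s, in which the tool goes at most 41.7 mm and 7.16 degrees, less where a joint would pass 70% of its speed; a pose out of reach is approached as far as the arm can. A call with a gripper value outside its range is refused whole. The fingers move at their own pace and stop on an object; "newtons" is the grip in N (left out, the last holds). Time passes only in rows, so rows that repeat a pose let the fingers close, or fill a call up. It gives the time, the measured TCP pose, the force and the opening at its end, in the units of the state.
- r.get_state(): the state, without advancing time (a new reading comes with each control period).
- cams.snapshot(name): name is "scene" or "side" or "wrist"; returns a dict with "image" (400x640x3 uint8, red, green, blue), "fx", "fy", "cx", "cy" (pixels), "R" (3x3) and "t" (3): a world point X has camera coordinates R X + t. Camera axes: x right, y down, z forward; pixel columns grow to the right and rows downward; lengths in m; the calibration is good to about 2 mm. The wrist camera is an equidistant fisheye: a pixel r from the principal point sees the ray r / f radians off the axis. A picture is of the moment at which its call begins. There is no depth.
- r.finish_job(): hands the job in, once; it reports no verdict.
The state is a dict: "clock": time; "q": joint angles; "qd": joint speeds; "joint_torque": joint torques, N m; "tool_pos": TCP position; "eef_rot": TCP orientation; "contact_force": force on the tool from outside, world axes, zero at the start; "moment": the same for the moment, N m; "opening": opening from 0.0 (shut) to 1.0 (fully open).
Only numpy, scipy, OpenCV 4.12 (cv2) and the standard library are available. Lean on these libraries where they do the work, as an engineer would, in place of code of your own. Each camera call takes 0.05 s, during which the arm holds its last target. There are 200 camera calls.

## Working session

There is one attempt and no reset: what is moved stays moved. The work goes in short steps, Python scripts to look and compute and a tool call to move; the robot and the scene stay as the last step left them, time stands still between calls to the robot, and variables do not carry over. Pictures are saved under pics/ and viewed, about 8 in all and at most 12, crops included, and the job is handed in when it is done.

Besides the shell and the picture viewer there is one more tool, called as name([rows], argument=value, ...), one row to a line, values as JSON. apply_moves: Moves the arm, as the interface text tells. Its arguments: {"type":"object","properties":{"travel":{"type":"array","items":{"type":"array","items":{"type":"number"}}},"roll":{"type":"array","items":{"type":"number"}},"gripper":{"type":"array","items":{"type":"number"}},"newtons":{"type":"number"}},"required":["travel","roll","gripper"]}

```bash
ls; mkdir -p pics
cat > h.py <<'E'
import numpy as np, cv2
from plant import r, cams
def snap(n,f):
    s=cams.snapshot(n); cv2.imwrite(f'pics/{f}.png',s['image'][:,:,::-1]); np.save(f'pics/{f}.npy',{k:s[k] for k in s},allow_pickle=True); return s
def ray(s,u,v,fish=False):
    a=np.array([(u-s['cx'])/s['fx'],(v-s['cy'])/s['fy']])
    if fish:
        th=np.hypot(*a); d=np.array([*(a/max(th,1e-9)*np.sin(th)),np.cos(th)])
    else: d=np.array([*a,1.])
    R=np.array(s['R']);return -R.T@np.array(s['t']),R.T@d
def onz(s,u,v,z,fish=False):
    c,d=ray(s,u,v,fish); return c+d*(z-c[2])/d[2]
def load(f): return np.load(f'pics/{f}.npy',allow_pickle=True).item()
E
python3 - <<'E'
from h import *
for n in ['scene','side','wrist']: s=snap(n,n+'0'); print(n,-np.array(s['R']).T@np.array(s['t']))
print(r.get_state())
a=[cv2.imread(f'pics/{n}0.png') for n in ['scene','side']]
E
```

```text
pics
scene [ 1.15868447 -0.61214271  0.79627021]
side [0.38027995 0.78742004 0.80490162]
wrist [0.62596834 0.0712627  0.38365679]
{'clock': 0.15, 'q': array([ 0.03380218,  0.6897691 , -0.19456056,  1.56605342,  0.15733134,
        0.90250799, -0.21508636]), 'qd': array([-9.13303266e-05, -4.08537527e-03, -3.71844975e-04, -3.82877278e-03,
       -2.26205385e-03,  1.31256322e-03,  1.39610452e-03]), 'joint_torque': array([-1.46674727e-03, -5.27863634e+01, -1.26819178e+00, -1.53587687e+01,
       -5.24473807e-02,  3.92338901e-03,  1.12435155e-04]), 'tool_pos': array([ 6.24562433e-01, -2.47394192e-05,  2.52122762e-01]), 'eef_rot': array([-7.75713733e-05,  7.07580047e-01,  4.09271265e-06,  7.06633194e-01]), 'contact_force': array([ 0.57084052,  0.04971576, -0.49845263]), 'moment': array([-0.01601244, -0.01719037, -0.00353651]), 'opening': 0.9994023573573109}
```

View pics/scene0.png

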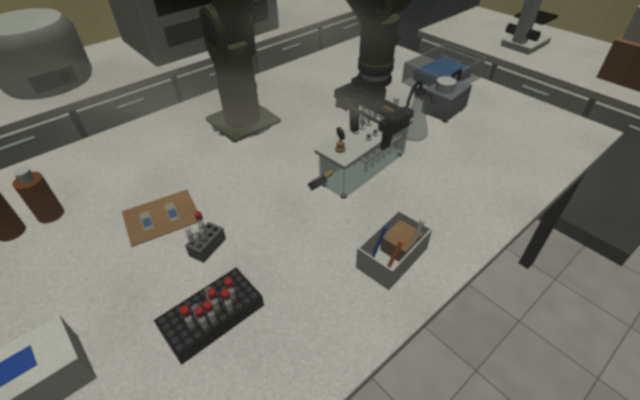

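View pics/wrist0.png

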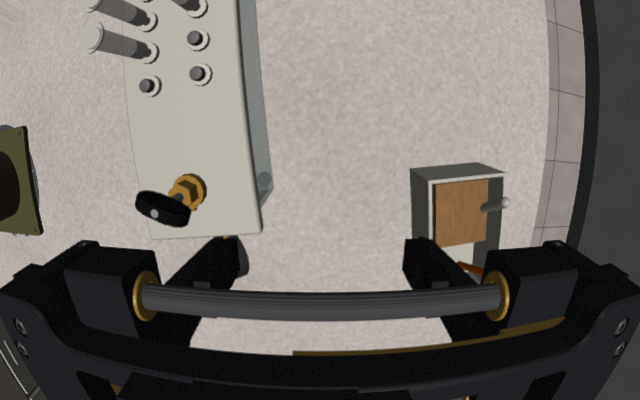

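Scene view: the manifold, with the wing at about (341,135), gauge at (318,182) and bin at (395,250). Wrist view: black wing at (163,209), brass nut at (188,190), lid edge at about (150..260,235).

Run:
```python
from h import *
s=load('wrist0'); im=s['image']
roi=np.zeros(im.shape[:2],np.uint8); roi[180:236,125:200]=1
m=((im.max(2)<60)&(roi>0)).astype(np.uint8)
n,l,st,c=cv2.connectedComponentsWithStats(m); k=1+np.argmax(st[1:,4]); print(st[k],c[k])
pts=np.argwhere(l==k)[:,::-1]
W=np.array([onz(s,u,v,.193,True)[:2] for u,v in pts]); print('wing',W.mean(0),cv2.minAreaRect(W.astype(np.float32)*1000))
print('nut',onz(s,188,190,.155,True)); 
print('lid corners',[onz(s,u,v,.138,True).round(3) for u,v in [(153,238),(261,232),(237,0),(124,30)]])
s2=load('scene0'); print('scene wing',onz(s2,341,132,.193))
c1,d1=ray(s,*c[k],True); c2,d2=ray(s2,341,132)
A=np.stack([d1,-d2],1); t=np.linalg.lstsq(A,c2-c1,rcond=None)[0]; print(c1+t[0]*d1,c2+t[1]*d2)
```

```text
[ 135  191   56   36 1321] [163.72672218 207.80469341]
wing [0.51461725 0.0115746 ] ((512.7360229492188, 11.012401580810547), (24.197853088378906, 46.4230842590332), 84.61861419677734)
nut [0.51828581 0.01497132 0.155     ]
lid corners [array([ 0.465, -0.036,  0.138]), array([ 0.574, -0.027,  0.138]), array([0.558, 0.171, 0.138]), array([0.447, 0.162, 0.138])]
scene wing [0.51209334 0.01652896 0.193     ]
[0.51694713 0.01267647 0.19647004] [0.51629709 0.0124417  0.19692211]
```

apply_moves([
  [-3, 0.4, 1],
  [-6, 0.8, 1],
  [-9, 1.2, 1],
  [-10.9, 1.3, 1],
  [-10.9, 1.3, 1],
  [-10.9, 1.3, 1],
  [-10.9, 1.3, 1],
  [-10.9, 1.3, 1],
], roll=[7, 14, 21, 28, 35, 42, 49, 56], gripper=[8.8, 8.8, 8.8, 8.8, 8.8, 8.8, 8.8, 8.8], newtons=30)

```text
clock: 0.82
tool_pos: [0.5158, 0.0129, 0.2627]
eef_rot: [-0.334, 0.623, 0.334, 0.623]
contact_force: [-0.3, 0.8, 0.6]
opening: 1.001
```

apply_moves([
  [0, 0, 0],
  [0, 0, 0],
  [0, 0, 0],
  [0, 0, 0],
  [0, 0, 0],
  [0, 0, 0],
  [0, 0, 0],
  [0, 0, 0],
], roll=[7, 14, 21, 28, 28, 28, 28, 28], gripper=[8.8, 8.8, 8.8, 8.8, 8.8, 8.8, 8.8, 8.8])

```text
clock: 1.48
tool_pos: [0.516, 0.013, 0.2627]
eef_rot: [-0.473, 0.526, 0.473, 0.526]
contact_force: [0.0, 0.1, -0.4]
opening: 1.002
```

Run:
```python
from h import *
s=snap('wrist','wrist1'); print(-np.array(s['R']).T@np.array(s['t'])); st=r.get_state(); print(st['clock'],st['q'],st['tool_pos'],st['eef_rot'],st['moment'],st['contact_force'])
```

```text
[0.4465293  0.02073989 0.39439576]
1.5333 [ 0.27905958  0.59070017 -0.63386121  1.86506579  0.46085921  0.83620252
  0.87424787] [0.51598811 0.01305207 0.26276248] [-0.47280453  0.52587847  0.47270312  0.52579413] [ 0.06312341 -0.0367216   0.01949491] [-0.55944517  0.65535983 -0.82597239]
```

View pics/wrist1.png

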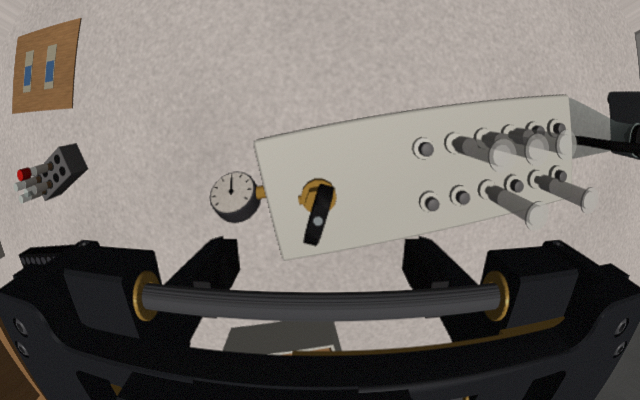

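Wrist view: wing spans roughly (318,188)–(310,245) with its hub at (318,222); the nut is at (318,193) and the gauge at (235,195). The jaws straddle the wing.

Run:
```python
from h import *
s=load('wrist1'); im=s['image']
roi=np.zeros(im.shape[:2],np.uint8); roi[175:252,295:345]=1
m=((im.max(2)<70)&(roi>0)).astype(np.uint8)
n,l,st,c=cv2.connectedComponentsWithStats(m); k=1+np.argmax(st[1:,4]); print(st[k],c[k])
pts=np.argwhere(l==k)[:,::-1]
for z in (.193,.205):
    W=np.array([onz(s,u,v,z,True)[:2] for u,v in pts]); print('wing',W.mean(0),cv2.minAreaRect(W.astype(np.float32)*1000), cv2.fitLine(W.astype(np.float32),cv2.DIST_L2,0,.01,.01).ravel())
print(onz(s,318,222,.205,True))
x=cv2.resize(im[150:260,240:400],(800,550),interpolation=cv2.INTER_CUBIC); cv2.imwrite('pics/c1.png',x[:,:,::-1])
```

```text
[304 184  30  62 923] [318.27843987 212.69447454]
wing [0.5122146  0.01191393] ((513.7310791015625, 10.957449913024902), (15.903206825256348, 44.63121032714844), 75.27668762207031) [ 0.9366835  -0.35017717  0.5122146   0.01191393]
wing [0.50830079 0.01243982] ((509.7269287109375, 11.540275573730469), (14.955620765686035, 41.97194290161133), 75.27652740478516) [ 0.93668383 -0.3501763   0.5083008   0.01243982]
[0.51439448 0.0116442  0.205     ]
```

View pics/c1.png

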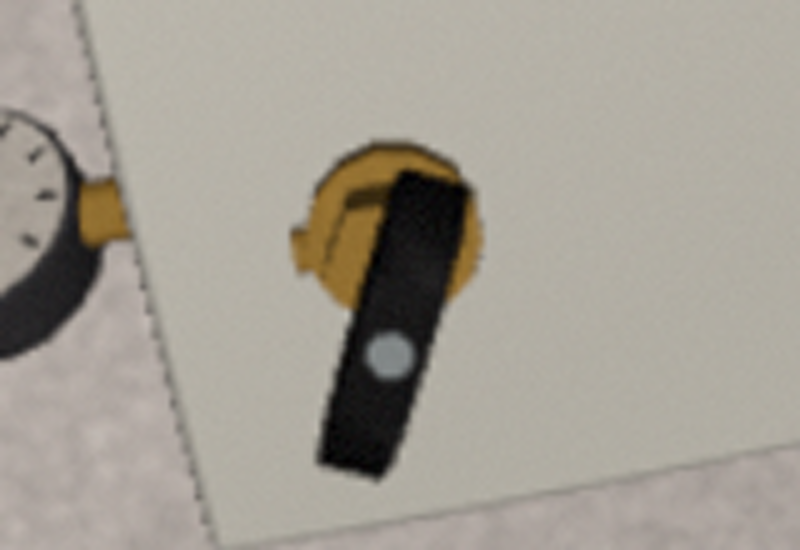

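Run:
```python
from h import *
s=load('wrist1')
for a,b in [((304,242.4),(320,184.4)),((317,245.6),(333.6,188))]:
    p,q=onz(s,*a,.205,True),onz(s,*b,.205,True); d=p-q; print(p,q,np.degrees(np.arctan2(d[1],d[0])))
from scipy.spatial.transform import Rotation as R
z=R.from_quat(r.get_state()['eef_rot']).as_matrix()[:,2]; print(z,np.degrees(np.arctan2(z[1],z[0])))
```

```text
[0.52781596 0.00078264 0.205     ] [0.48965363 0.01561275 0.205     ] -21.236433810789464
[0.53103685 0.00914222 0.205     ] [0.492868   0.02387429 0.205     ] -21.105140006187263
[ 1.06015264e-01  9.94364485e-01 -1.84573966e-04] 83.91433647863431
```

apply_moves([
  [-0.1, -0.1, -1],
  [-0.1, -0.1, -2.5],
  [-0.1, -0.1, -4],
  [-0.1, -0.1, -5.5],
  [-0.1, -0.1, -6.5],
  [-0.1, -0.1, -7.2],
  [-0.1, -0.1, -7.2],
  [-0.1, -0.1, -7.2],
], roll=[-5, -10, -15, -15, -15, -15, -15, -15], gripper=[8.8, 8.8, 8.8, 8.8, 8.8, 8.8, 8.8, 6])

```text
clock: 2.2
tool_pos: [0.5151, 0.0122, 0.1908]
eef_rot: [-0.4, 0.583, 0.401, 0.583]
contact_force: [0.8, -0.3, 0.4]
opening: 0.942
```

apply_moves([
  [0, 0, 0],
  [0, 0, 0],
  [0, 0, 0],
  [0, 0, 0],
  [0, 0, 0],
  [0, 0, 0],
  [0, 0, 0],
  [0, 0, 0],
], roll=[0, 0, 0, 0, 0, 0, 0, 0], gripper=[4, 3, 2, 0.5, 0.5, 0.5, 0.5, 0.5], newtons=30)

```text
clock: 2.87
tool_pos: [0.515, 0.012, 0.1908]
eef_rot: [-0.4, 0.583, 0.401, 0.583]
contact_force: [0.1, 0.4, 0.1]
opening: 0.343
```

```bash
cat >> h.py <<'E'
from scipy.spatial.transform import Rotation as Ro
def show():
    st=r.get_state(); z=Ro.from_quat(st['eef_rot']).as_matrix()[:,2]
    print(st['clock'],'q',st['q'].round(2),'p',st['tool_pos'].round(4),'jaw',np.degrees(np.arctan2(z[1],z[0])).round(2),'F',st['contact_force'].round(1),'M',st['moment'].round(3),'op',round(st['opening']*88.1,1))
E
python3 - <<'E'
from h import *
show(); s=snap('wrist','wrist2')
E
```

```text
2.8667 q [ 0.18  0.67 -0.48  1.95  0.51  0.64  0.58] p [0.515  0.012  0.1908] jaw 69.0 F [0.1 0.4 0.1] M [ 0.113 -0.057  0.009] op 30.2
```

View pics/wrist2.png

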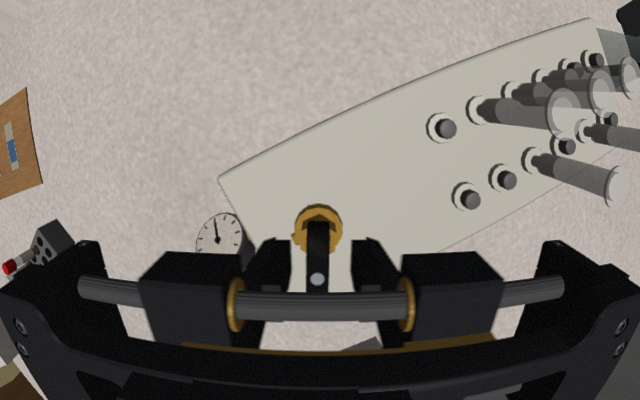

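Wing at (317,240)–(317,285) stands upright between the closing pads, well aligned and centred. Continue closing.

apply_moves([
  [0, 0, 0],
  [0, 0, 0],
  [0, 0, 0],
  [0, 0, 0],
  [0, 0, 0],
  [0, 0, 0],
  [0, 0, 0],
  [0, 0, 0],
], roll=[0, 0, 0, 0, 0, 0, 0, 0], gripper=[0.5, 0.5, 0.5, 0.5, 0.5, 0.5, 0.5, 0.5])

```text
clock: 3.58
tool_pos: [0.5145, 0.0106, 0.1907]
eef_rot: [-0.401, 0.584, 0.4, 0.582]
contact_force: [-2.3, -4.2, 2.9]
opening: 0.111
```

```bash
python3 -c "from h import *; show()"
```

```text
3.5833 q [ 0.18  0.67 -0.48  1.95  0.51  0.64  0.58] p [0.5145 0.0106 0.1907] jaw 68.94 F [-2.3 -4.2  2.9] M [-1.043  0.199 -0.036] op 9.8
```

apply_moves([
  [-0.05, -0.15, 0],
  [-0.05, -0.15, 0],
  [-0.05, -0.15, 0],
  [-0.05, -0.15, 0],
  [-0.05, -0.15, 0],
  [-0.05, -0.15, 0],
  [-0.05, -0.15, 0],
  [-0.05, -0.15, 0],
], roll=[-5, -10, -16, -22, -28, -34, -40, -45], gripper=[0.5, 0.5, 0.5, 0.5, 0.5, 0.5, 0.5, 0.5])

```text
clock: 4.25
tool_pos: [0.5132, 0.0092, 0.1907]
eef_rot: [-0.146, 0.693, 0.145, 0.691]
contact_force: [-3.6, -5.5, 4.2]
opening: 0.104
```

```bash
python3 -c "from h import *; show()"
```

```text
4.25 q [ 0.05  0.65 -0.25  1.96  0.29  0.57  0.02] p [0.5132 0.0092 0.1907] jaw 23.69 F [-3.6 -5.5  4.2] M [-1.069  0.746 -0.01 ] op 9.2
```

apply_moves([
  [-0.1, -0.15, 0],
  [-0.1, -0.15, 0],
  [-0.1, -0.15, 0],
  [-0.1, -0.15, 0],
  [-0.1, -0.15, 0],
  [-0.1, -0.15, 0],
  [-0.1, -0.15, 0],
  [-0.1, -0.15, 0],
], roll=[-6, -12, -18, -24, -30, -36, -42, -48], gripper=[0.5, 0.5, 0.5, 0.5, 0.5, 0.5, 0.5, 0.5])

```text
clock: 4.92
tool_pos: [0.5111, 0.0091, 0.1906]
eef_rot: [0.148, 0.693, -0.149, 0.69]
contact_force: [-6.4, -1.9, 7.2]
opening: 0.108
```

```bash
python3 -c "
from h import *; show(); s=snap('wrist','wrist3'); cv2.imwrite('pics/c3.png',cv2.resize(s['image'][150:330,180:480],(600,360))[:,:,::-1])"
```

```text
4.9167 q [-0.1   0.64 -0.02  1.97  0.02  0.54 -0.55] p [0.5111 0.0091 0.1906] jaw -24.25 F [-6.4 -1.9  7.2] M [-0.469  1.322  0.1  ] op 9.5
```

View pics/c3.png

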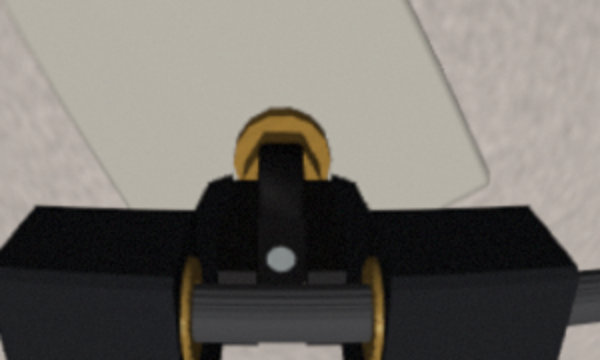

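Crop: the wing (280,150–270) is still square in the pads, turned with the gripper.

apply_moves([
  [-0.1, 0, 0],
  [-0.2, 0, 0],
  [-0.2, 0, 0],
  [-0.2, 0, 0],
  [-0.2, 0, 0],
  [-0.2, 0, 0],
  [-0.2, 0, 0],
  [-0.2, 0, 0],
], roll=[-4, -8, -12, -16, -20, -23, -24, -24], gripper=[0.5, 0.5, 0.5, 0.5, 0.5, 0.5, 0.5, 0.5])

```text
clock: 5.63
tool_pos: [0.5103, 0.0097, 0.1906]
eef_rot: [0.287, 0.647, -0.288, 0.645]
contact_force: [-4.7, -0.2, 4.8]
opening: 0.107
```

```bash
python3 -c "from h import *; show()"
```

```text
5.6333 q [-0.17  0.64  0.1   1.98 -0.12  0.53 -0.82] p [0.5103 0.0097 0.1906] jaw -47.97 F [-4.7 -0.2  4.8] M [-0.239  0.89   0.026] op 9.4
```

apply_moves([
  [0, 0, 0],
  [0, 0, 0],
  [0, 0, 0],
  [0, 0, 0],
  [0, 0, 0],
  [0, 0, 0],
  [0, 0, 0],
  [0, 0, 0],
], roll=[-2, -4, -6, -8, -10, -12, -14, -16], gripper=[0.5, 0.5, 0.5, 0.5, 0.5, 0.5, 0.5, 0.5])

```text
clock: 6.3
tool_pos: [0.5098, 0.0103, 0.1906]
eef_rot: [0.375, 0.601, -0.375, 0.598]
contact_force: [-6.1, -0.3, 7.2]
opening: 0.111
```

```bash
python3 -c "from h import *; show()"
```

```text
6.3 q [-0.22  0.65  0.18  1.98 -0.22  0.54 -1.01] p [0.5098 0.0103 0.1906] jaw -64.03 F [-6.1 -0.3  7.2] M [0.125 1.196 0.047] op 9.8
```

apply_moves([
  [-0.1, 0.05, 0],
  [-0.1, 0.05, 0],
  [-0.1, 0.05, 0],
  [-0.1, 0.05, 0],
  [-0.1, 0.05, 0],
  [-0.1, 0.05, 0],
  [-0.1, 0.05, 0],
  [-0.1, 0.05, 0],
], roll=[-2, -4, -6, -8, -10, -12, -14, -16], gripper=[0.5, 0.5, 0.5, 0.5, 0.5, 0.5, 0.5, 0.5])

```text
clock: 6.97
tool_pos: [0.5096, 0.011, 0.1906]
eef_rot: [0.455, 0.542, -0.455, 0.54]
contact_force: [-4.2, 1.3, 5.8]
opening: 0.111
```

```bash
python3 -c "from h import *; show()"
```

```text
6.9667 q [-0.27  0.65  0.26  1.99 -0.31  0.54 -1.19] p [0.5096 0.011  0.1906] jaw -80.08 F [-4.2  1.3  5.8] M [0.469 1.14  0.029] op 9.8
```

apply_moves([
  [0, 0.05, 0],
  [0, 0.05, 0],
  [0, 0.05, 0],
  [0, 0.05, 0],
  [0, 0.05, 0],
  [0, 0.05, 0],
  [0, 0.05, 0],
  [0, 0.05, 0],
], roll=[-2, -4, -6, -8, -10, -12, -14, -16], gripper=[0.5, 0.5, 0.5, 0.5, 0.5, 0.5, 0.5, 0.5])

```text
clock: 7.63
tool_pos: [0.5096, 0.0112, 0.1906]
eef_rot: [-0.525, -0.474, 0.526, -0.473]
contact_force: [-5.3, 0.7, 6.3]
opening: 0.131
```

```bash
python3 -c "from h import *; show()"
```

```text
7.6333 q [-0.32  0.66  0.34  1.99 -0.4   0.56 -1.37] p [0.5096 0.0112 0.1906] jaw -95.93 F [-5.3  0.7  6.3] M [0.334 1.147 0.779] op 11.6
```

apply_moves([
  [0, 0, 0],
  [0, 0, 0],
  [0, 0, 0],
  [0, 0, 0],
  [0, 0, 0],
  [0, 0, 0],
  [0, 0, 0],
  [0, 0, 0],
], roll=[1, 2, 3, 4, 4, 4, 4, 4], gripper=[0.5, 0.5, 0.5, 0.5, 0.5, 0.5, 0.5, 0.5])

```text
clock: 8.3
tool_pos: [0.5096, 0.0112, 0.1906]
eef_rot: [-0.508, -0.492, 0.508, -0.491]
contact_force: [-5.2, 1.1, 6.0]
opening: 0.119
```

```bash
python3 -c "from h import *; show()"
```

```text
8.3 q [-0.31  0.66  0.32  1.99 -0.38  0.55 -1.33] p [0.5096 0.0112 0.1906] jaw -91.89 F [-5.2  1.1  6. ] M [0.319 1.097 0.56 ] op 10.5
```

apply_moves([
  [0, 0, 0],
  [0, 0, 0],
  [0, 0, 0],
  [0, 0, 0],
  [0, 0, 0],
  [0, 0, 0],
  [0, 0, 0],
  [0, 0, 0],
], roll=[1, 2, 3, 3, 3, 3, 3, 3], gripper=[0.5, 0.5, 0.5, 0.5, 0.5, 0.5, 0.5, 0.5])

```text
clock: 8.97
tool_pos: [0.5094, 0.0112, 0.1906]
eef_rot: [0.495, 0.506, -0.496, 0.504]
contact_force: [-5.6, 1.6, 6.3]
opening: 0.116
```

```bash
python3 -c "
from h import *; show(); s=snap('wrist','wrist4'); cv2.imwrite('pics/c4.png',cv2.resize(s['image'][150:330,180:480],(600,360))[:,:,::-1])"
```

```text
8.9667 q [-0.3   0.66  0.3   1.99 -0.36  0.55 -1.29] p [0.5094 0.0112 0.1906] jaw -88.94 F [-5.6  1.6  6.3] M [0.387 1.205 0.369] op 10.2
```

View pics/c4.png

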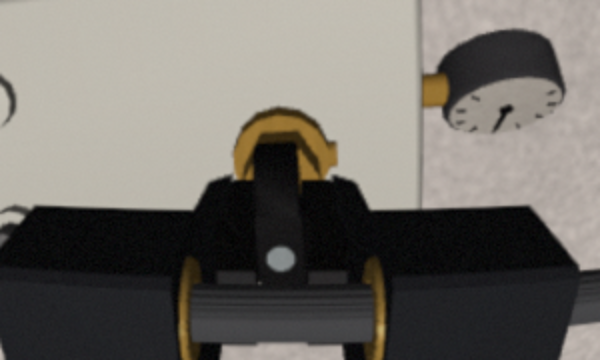

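Crop: the wing sits slightly skewed in the pads (top end at (275,150) against hub (281,260)), so it is still loaded against the stop; gauge visible. Easing further.

apply_moves([
  [0, 0, 0],
  [0, 0, 0],
  [0, 0, 0],
  [0, 0, 0],
  [0, 0, 0],
  [0, 0, 0],
  [0, 0, 0],
  [0, 0, 0],
], roll=[1, 2, 3, 3, 3, 3, 3, 3], gripper=[0.5, 0.5, 0.5, 0.5, 0.5, 0.5, 0.5, 0.5])

```text
clock: 9.68
tool_pos: [0.5095, 0.0112, 0.1906]
eef_rot: [0.482, 0.518, -0.482, 0.516]
contact_force: [-5.9, 1.3, 5.6]
opening: 0.111
```

```bash
python3 -c "from h import *; show()"
```

```text
9.6833 q [-0.29  0.66  0.29  1.99 -0.35  0.55 -1.26] p [0.5095 0.0112 0.1906] jaw -86.01 F [-5.9  1.3  5.6] M [0.362 1.114 0.155] op 9.8
```

apply_moves([
  [0, 0, 0],
  [0, 0, 0],
  [0, 0, 0],
  [0, 0, 0],
  [0, 0, 0],
  [0, 0, 0],
  [0, 0, 0],
  [0, 0, 0],
], roll=[1, 2, 2, 2, 2, 2, 2, 2], gripper=[0.5, 0.5, 0.5, 0.5, 0.5, 0.5, 0.5, 0.5])

```text
clock: 10.35
tool_pos: [0.5095, 0.0111, 0.1906]
eef_rot: [0.473, 0.526, -0.473, 0.524]
contact_force: [-5.2, 2.1, 6.1]
opening: 0.111
```

```bash
python3 -c "from h import *; show()"
```

```text
10.35 q [-0.28  0.66  0.28  1.99 -0.33  0.55 -1.24] p [0.5095 0.0111 0.1906] jaw -84.04 F [-5.2  2.1  6.1] M [ 0.411  1.179 -0.038] op 9.8
```

apply_moves([
  [0, 0, 0],
  [0, 0, 0],
  [0, 0, 0],
  [0, 0, 0],
  [0, 0, 0],
  [0, 0, 0],
  [0, 0, 0],
  [0, 0, 0],
], roll=[1, 2, 2, 2, 2, 2, 2, 2], gripper=[0.5, 0.5, 0.5, 0.5, 0.5, 0.5, 0.5, 0.5])

```text
clock: 11.02
tool_pos: [0.5095, 0.011, 0.1906]
eef_rot: [0.464, 0.534, -0.464, 0.533]
contact_force: [-5.2, 1.1, 5.7]
opening: 0.115
```

```bash
python3 -c "from h import *; show()"
```

```text
11.0167 q [-0.28  0.65  0.27  1.99 -0.32  0.54 -1.21] p [0.5095 0.011  0.1906] jaw -82.04 F [-5.2  1.1  5.7] M [0.373 1.217 0.026] op 10.2
```

Stop torque vanishes at a jaw angle of about −84.5°, so that is the seat; a quarter turn open is about +5.5 to +6°.

apply_moves([
  [0, 0, 0],
  [0, 0, 0],
  [0, 0, 0],
  [0, 0, 0],
  [0, 0, 0],
  [0, 0, 0],
  [0, -0.1, 0],
  [0, -0.1, 0],
], roll=[5, 10, 15, 20, 25, 30, 35, 40], gripper=[0.5, 0.5, 0.5, 0.5, 0.5, 0.5, 0.5, 0.5])

```text
clock: 11.68
tool_pos: [0.5104, 0.0094, 0.1906]
eef_rot: [0.253, 0.661, -0.252, 0.66]
contact_force: [-2.6, -0.7, 2.5]
opening: 0.112
```

apply_moves([
  [0, 0, 0],
  [0, 0, 0],
  [0.1, 0, 0],
  [0.1, -0.1, 0],
  [0.1, -0.1, 0],
  [0.1, -0.1, 0],
  [0.1, -0.1, 0],
  [0.1, -0.1, 0],
], roll=[6, 12, 18, 24, 30, 36, 42, 46], gripper=[0.5, 0.5, 0.5, 0.5, 0.5, 0.5, 0.5, 0.5])

```text
clock: 12.35
tool_pos: [0.5124, 0.0088, 0.1907]
eef_rot: [-0.025, 0.706, 0.026, 0.707]
contact_force: [-1.3, 0.7, 0.7]
opening: 0.11
```

apply_moves([
  [0, 0, 0],
  [0, 0, 0],
  [0, 0, 0],
  [0, 0, 0],
  [0, 0, 0],
  [0, 0, 0],
  [0, 0, 0],
  [0, 0, 0],
], roll=[1, 2, 2, 2, 2, 2, 2, 2], gripper=[0.5, 0.5, 0.5, 0.5, 0.5, 0.5, 0.5, 0.5])

```text
clock: 13.02
tool_pos: [0.5124, 0.0088, 0.1907]
eef_rot: [-0.037, 0.705, 0.037, 0.707]
contact_force: [3.6, 4.3, -5.8]
opening: 0.111
```

```bash
python3 -c "
from h import *; show(); s=snap('wrist','wrist5'); x=cv2.resize(s['image'][150:330,180:480],(600,360)); y=cv2.imread('pics/c4.png')[:,:,::-1]; cv2.imwrite('pics/c5.png',x[:,:,::-1])"
```

```text
13.0167 q [-0.    0.64 -0.17  1.97  0.19  0.55 -0.2 ] p [0.5124 0.0088 0.1907] jaw 6.02 F [ 3.6  4.3 -5.8] M [ 0.732 -0.693 -0.045] op 9.8
```

View pics/c5.png

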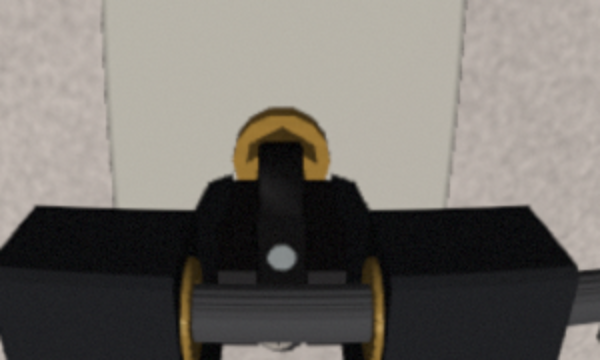

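Crop: wing upright at (282,145–265), square in the pads. Hold while the gauge settles, then check.

apply_moves([
  [0, 0, 0],
  [0, 0, 0],
  [0, 0, 0],
  [0, 0, 0],
  [0, 0, 0],
  [0, 0, 0],
  [0, 0, 0],
  [0, 0, 0],
], roll=[0, 0, 0, 0, 0, 0, 0, 0], gripper=[0.5, 0.5, 0.5, 0.5, 0.5, 0.5, 0.5, 0.5])

```text
clock: 13.73
tool_pos: [0.5124, 0.0087, 0.1907]
eef_rot: [-0.037, 0.705, 0.037, 0.707]
contact_force: [3.9, 3.6, -6.2]
opening: 0.11
```

apply_moves([
  [0, 0, 0],
  [0, 0, 0],
  [0, 0, 0],
  [0, 0, 0],
  [0, 0, 0],
  [0, 0, 0],
  [0, 0, 0],
  [0, 0, 0],
], roll=[0, 0, 0, 0, 0, 0, 0, 0], gripper=[0.5, 0.5, 0.5, 0.5, 0.5, 0.5, 0.5, 0.5])

```text
clock: 14.4
tool_pos: [0.5124, 0.0087, 0.1907]
eef_rot: [-0.037, 0.705, 0.037, 0.707]
contact_force: [3.9, 3.6, -5.7]
opening: 0.108
```

```bash
python3 -c "
from h import *; show(); s=snap('scene','scene1'); d=np.abs(s['image'].astype(int)-load('scene0')['image']).max(2)
for n,(a,b,c,e) in dict(rack=(265,365,150,270),small=(205,262,180,230),bin=(210,290,350,435)).items(): print(n,(d[a:b,c:e]>40).mean().round(4))
print(r.finish_job())"
```

```text
14.4 q [-0.    0.64 -0.17  1.97  0.19  0.55 -0.2 ] p [0.5124 0.0087 0.1907] jaw 6.02 F [ 3.9  3.6 -5.7] M [ 0.813 -0.687 -0.053] op 9.5
rack 0.0
small 0.0
bin 0.0
the job is handed in; nothing more can be done
None
```

I turned the thumbscrew clockwise about 153° until it seated, then backed it off a quarter turn. I handed the job in at 14.4 s, still gripping the screw at 30 N and holding it still.

- **Seating:** the twist at the wrist rose to 0.78 N m against the stop. It fell to zero as I eased back to a jaw angle of about −84.5°, which I took as the seat.
- **Quarter turn:** the jaws ended at +6.0°, about 90.5° from the seat. The seat angle comes from the torque, so allow 1–2° of uncertainty. I did not measure the final wing angle in the image.
- **Hold:** the pose stayed steady for the last 1.4 s. The wing looked square in the pads in the last wrist picture, with an opening of about 9.5–9.8 mm on the 10 mm wing.
- **Forces:** no reading I took, at the ends of moves, was above about 10 N.
- **Other objects:** comparing the scene pictures before and after showed no change at the tube rack, small rack or bin.
- **Disagreement:** the first position estimate for the wing was 2–4 mm off, which I corrected during the turn by following the contact force.

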